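Hang the sanding push block on its keyhole screw

ROBOT

A 6-joint arm with a two-finger parallel gripper is mounted at the origin on the work surface. World frame = base frame: x ahead of the robot, y to its left, z up, the work surface at z = 0. Lengths are in m, angles in rad, forces in N, time in s.
With the tool pointing down it reaches from about 0.375 to 0.9 m from the base axis. Payload 3.1 kg.
Tool frame: the origin (TCP) lies midway between the tips of the shut fingers; the grasp point (between the pads) lies 19 mm behind it; z points along the fingers, y is the line along which they close (so a half turn about z gives the same grasp; the last joint's range is limited). The gripper opens to 87 mm and grips with 3 to 60 N. Pads are 19 mm wide; open, the fingers measure 117 mm over their backs; the gripper's body (75 mm by 190 mm) begins 51 mm behind the grasp point.
Start: joints at [-1.417, 0.527, 1.433, -0, 1.181, -0.178], TCP at [0.204, -0.591, 0.19] pointing down, gripper open.
Joint ranges: [-3.08, 3.08], [-0.75, 2.2], [0.22, 2.44], [-1.43, 4.57], [0, 2.65], [-2.85, 2.85]. Speed limits (rad/s): [2.79, 2.79, 3.14, 3.14, 3.14, 3.14].

INTERFACE

Orientations are given as a unit quaternion [w, x, y, z].
In Python, from bench import robot gives the robot as it stands.
- The arm moves only by the shell command python3 -m crank 'ROWS'. ROWS is JSON, a list that holds one entry, the list of rows, each a list of 5 numbers: the finger opening in mm, from 0 to 87, then the shift along the tool's x, y, z in mm, then the turn about the tool's z in rad. A call has exactly 8 rows; each row is the pose to reach, as a shift and turn from the pose commanded when the call began, along the tool's axes at that moment; what a row does not reach only later rows make up. A row lasts 1/8 s, in which the tool goes at most 62.5 mm and 10.7 degrees, less where a joint would pass 70% of its speed; a pose out of reach is approached as far as the arm can. A call with a gripper value outside its range is refused whole. The fingers move at their own pace and stop on an object; the grip force is fixed at half the most. Time passes only in rows, so rows that repeat a pose let the fingers close, or fill a call up. It gives the time, the measured TCP pose, the force, the opening and the grip force at its end, in the units of the state.
- robot.observe(): the state, without advancing time (a new reading comes with each control period).
- robot.grab_frame(name): name is "scene" or "top" or "wrist"; returns a dict with "pixels" (420x560x3 uint8, blue, green, red), "fx", "fy", "cx", "cy" (pixels), "T" (4x4, takes a point from camera to world coordinates); the wrist camera has in their place "mount" (4x4, takes a point from camera to tool coordinates, whose origin is the TCP and whose axes are the flange's). Camera axes: x right, y down, z forward; pixel columns grow to the right and rows downward; lengths in m; the calibration is good to about 2 mm. A picture is of the moment at which its call begins: read the wrist's pose just before it. There is no depth.
- robot.finish_job(): hands the job in; it is judged then, once.
Trained networks look in the newest picture that a camera, given by its name, has taken for a name from the list of things; names that differ only in an ending like _2 or _b are one class to them, and where a whole thing is asked for, a point or a joint stands for the part that bears it (a point fixed in the world has none). Each returns a list of dicts, best first, with "score" (0 to 1); they miss things now and then, are a little off and sometimes report something else, mostly with a low value. They report only what shows in the picture. A call takes as long as a camera call. They do not tell look-alikes from the thing itself.
- robot.boxes_of(camera, target): "xy" ([column, row] in pixels, amid what is visible of it).
The state is a dict: "clock": time; "joint_positions": joint angles; "dq": joint speeds; "joint_efforts": joint torques, N m; "tool_pos": TCP position; "eef_rot": TCP orientation; "wrist_force": force on the tool from outside, world axes, zero at the start; "wrist_torque": the same for the moment, N m; "opening": finger opening in m; "grasp_force": force on a finger pad.
Only numpy, scipy, OpenCV 4.12 (cv2) and the standard library are available. Lean on these libraries where they do the work, as an engineer would, in place of code of your own. Each camera call takes 0.05 s, during which the arm holds its last target. There are 200 camera calls.

TASK

Put the push block away: pick it up by its grip and hang it on the free screw of the low jig board, with the screw head through the wide part of its keyhole and the sprung pads pressed back, then pull it straight down until the screw reaches the top of the slot, so that it hangs locked, upright and clear of the bench, and let go. Work gently: do not force the block against the board or the screw, and leave the other things on the bench where they are.

Things in the scene. Friction and masses are not known exactly. Their poses are not given: they have to be found in the camera images.
- pushblock: Push block of a disc sander, loose, about 0.2 kg, standing on the bench: upright plywood plate 100 mm wide (y), 150 high (z), 6 thick (x 0 to 6), and along its lower edge a heel 8 mm thick reaching to x = 56. Origin: middle of the lower edge of the plate's back face; x points out of the front (grip side), z up. Its plain back goes against the pads.
- grip (a point): Centre of the push block's dark wooden grip: a block 30 mm wide (y), 40 deep (x), 40 high on the plate's front, its top level with the plate's top. It lies at x = 26, y = 0, z = 130 mm of the push block, axes alike.
- keyhole (a point): Centre of the wide part of the keyhole, at x = 3, y = 0, z = 70 mm of the push block, axes alike. The wide part is eight-sided, 17 mm wide (y), 21 mm high; from it a slot 9 mm wide leads straight up and ends 22 mm above this point. The shoulders between them are bevelled at 45 degrees.
- track: Free place on the jig board: fixed aluminium track 110 mm long (y), 36 high. Origin: middle of its front face, 135 mm above the bench; x points out of the face, z up. A steel screw stands out along x at z = 0 and at an unmeasured y from -14 to +14 mm; it is clamped and does not move. Shank 6 mm thick; pan head 14 mm across, rim bevelled, from x = 18 (underside) to x = 23 mm (top).
- pads (a point): Point at x = 16, y = 0, z = 0 mm of the track, axes alike: level with the faces of four rubber pads at rest. They are 12 mm across, 19 mm to each side and 19 mm above and below the screw's axis (wherever it is), on one common spring along x: 3 N at first, 0.5 N more per mm, stop after 8 mm; damped.
- locked (a point): Point at x = 12, y = 0, z = -89 mm of the track, axes alike: the push block's origin lies here, give or take the screw's y, when locked. To slide behind the head the plate's back must be pressed to x below 12. Pulling down then takes 4 to 10 N. Let go, the pads clamp the plate to the head; friction keeps it at its height. Not slid down, it is pushed off.
- jigboard: Low white jig board, fixed: 370 mm wide (y), 18 thick (x), top 190 mm above the bench, two flat feet 150 mm long (x), 12 high. Origin: on the bench under its middle; x points out of the front with the tracks, away from the robot. The tracks' faces are at x = 19, their middles at y = +90 and -90 mm; which one is free varies.
- taken: The taken place: a track like the free one on which a steel template 80 mm wide, 120 mm high hangs, fixed, reaching to x = 23 mm with its screw head. Origin and axes as for the free track. Leave it alone.
- workpiece: Bystander: pine block 110 x 80 x 60 mm with a 30 mm blind hole in its top; origin: centre of the underside
- screwdriver: Bystander: screwdriver lying on the bench; origin about its middle, handle towards its -x
- wrench: Bystander: steel wrench lying on the bench; origin about its middle
- glue: Bystander: closed bottle, 56 mm wide, 130 mm high; origin: centre of the underside
- offcut: Bystander: pine offcut 90 x 45 x 30 mm; origin: centre of the underside
- square: Bystander: try square lying flat: wooden stock 100 x 22 x 16 mm along its x, steel blade 150 x 25 mm towards its +y; origin: centre of the stock's underside
- discpack: Bystander: pack of sanding discs, 120 mm across, 12 mm high; origin: centre of the underside
Things that resemble listed ones, but are neither listed nor needed, are in the scene too. What is shaped like the pushblock but green or yellow is not meant.

How it is judged:
By the outcome, as a careful person would: the job done as asked, in the order asked, and still so for the second after the job is handed in, with the robot touching nothing.
It also fails if it takes over 61 s, if anything falls off the work surface, if the arm or the gripper's body presses on something with over 40 N, if the wrist force passes 120 N, or if a joint passes its speed limit or range.

## Working session

There is one attempt and no reset: what is moved stays moved. The work goes in short steps, Python scripts to look and compute and a shell command to move; the robot and the scene stay as the last step left them, time stands still between calls to the robot, and variables do not carry over. Pictures are saved under pics/ and viewed, at most 10 in all, crops included, and the job is handed in when it is done.

```bash
mkdir -p pics; ls; python3 - <<'E'
from bench import robot
import cv2, numpy as np
s=robot.observe(); print({k:np.round(v,3).tolist() for k,v in s.items()})
for c in ("scene","top"):
    f=robot.grab_frame(c); cv2.imwrite(f"pics/{c}0.png",f["pixels"])
    print(c,f["fx"],f["cx"],f["cy"],np.round(f["T"],4).tolist())
    for t in ("pushblock","grip","keyhole","track","pads","locked","jigboard","taken"):
        print(t,[(round(d["score"],2),np.round(d["xy"],1).tolist()) for d in robot.boxes_of(c,t)[:4]])
E
```

```text
pics
{'clock': 0.0, 'joint_positions': [-1.416, 0.528, 1.434, -0.0, 1.181, -0.179], 'dq': [-0.001, 0.003, 0.0, -0.001, 0.002, -0.002], 'joint_efforts': [0.001, -44.004, -17.659, 0.063, 0.058, -0.0], 'tool_pos': [0.204, -0.59, 0.189], 'eef_rot': [-0.001, 0.986, 0.166, 0.0], 'wrist_force': [0.407, -0.572, -0.345], 'wrist_torque': [0.036, -0.011, -0.077], 'grasp_force': 0.0, 'opening': 0.087}
scene 508.00937612509233 285.89579405374917 214.9402321818269 [[-0.3038, 0.5468, -0.7802, 1.8051], [0.9527, 0.1829, -0.2428, 0.3204], [0.0099, -0.817, -0.5765, 1.001], [0.0, 0.0, 0.0, 1.0]]
pushblock [(0.92, [225.4, 210.6]), (0.83, [226.1, 178.0]), (0.58, [268.0, 189.5])]
grip [(0.9, [229.0, 176.9]), (0.8, [267.3, 193.4]), (0.59, [224.9, 213.1])]
keyhole [(0.92, [227.3, 174.9]), (0.89, [271.3, 190.3]), (0.55, [227.6, 211.2])]
track [(0.7, [313.2, 195.9])]
pads [(0.78, [316.9, 199.8])]
locked [(0.9, [316.8, 198.2])]
jigboard [(0.63, [339.2, 212.5]), (0.43, [225.9, 212.4])]
taken [(0.72, [368.6, 210.7])]
top 506.293923856992 283.0826490965726 210.98095130677373 [[0.0115, -0.9967, 0.0799, 0.4488], [-0.9997, -0.0098, 0.022, -0.0773], [-0.0211, -0.0801, -0.9966, 1.6387], [0.0, 0.0, 0.0, 1.0]]
pushblock [(0.94, [322.8, 258.1]), (0.86, [370.5, 247.4]), (0.76, [355.0, 206.7])]
grip [(0.79, [369.1, 249.6]), (0.62, [323.8, 260.3]), (0.58, [355.1, 205.1])]
keyhole [(0.78, [369.6, 247.5]), (0.71, [350.7, 206.5]), (0.69, [320.9, 260.3])]
track [(0.45, [264.1, 228.9]), (0.19, [203.7, 228.4])]
pads [(0.59, [263.1, 227.4])]
locked [(0.53, [265.3, 225.4]), (0.37, [354.3, 206.2])]
jigboard [(0.61, [235.1, 234.6])]
taken [(0.72, [413.3, 192.5]), (0.6, [262.3, 175.1]), (0.55, [203.8, 230.8]), (0.35, [263.5, 226.9])]
```

View pics/scene0.png

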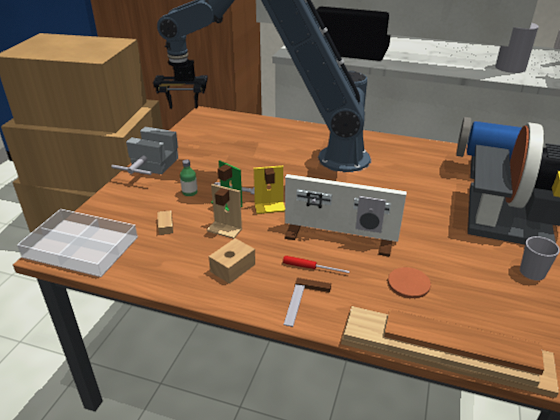

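View pics/top0.png

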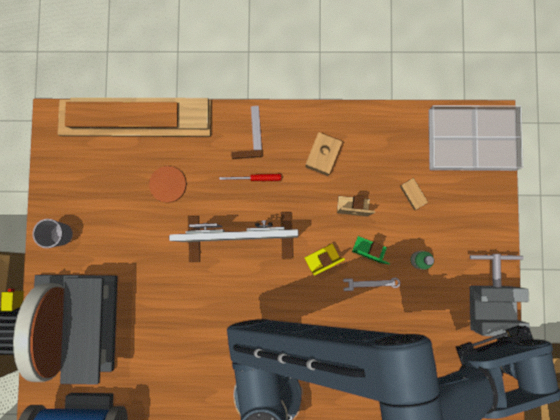

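The first frame shows the plywood block at scene (226,212), beside the green and yellow look-alikes, and the free track with bare screw at scene (315,198). The top view has the same block at (355,206), the free track at about (264,228) and the template on the other track at (204,229). I'll zoom in on both.

```bash
python3 - <<'E'
import cv2, numpy as np
a=cv2.imread("pics/scene0.png")[150:260,195:335]; b=cv2.imread("pics/top0.png")[180:260,240:380]
r=lambda i:cv2.resize(i,None,fx=5.5,fy=5.5,interpolation=cv2.INTER_CUBIC)
cv2.imwrite("pics/z1.png",r(a)[:600]); cv2.imwrite("pics/z2.png",r(b))
E
cat > h.py <<'E'
from bench import robot
import cv2, numpy as np
from scipy.spatial.transform import Rotation as R
def ray(f,uv,T=None):
    T=f["T"] if T is None else T
    d=T[:3,:3]@np.array([(uv[0]-f["cx"])/f["fx"],(uv[1]-f["cy"])/f["fy"],1]); return T[:3,3],d/np.linalg.norm(d)
def onplane(o,d,z): return o+d*(z-o[2])/d[2]
def tri(a,b):
    (o1,d1),(o2,d2)=a,b
    A=np.stack([d1,-d2],1); t=np.linalg.lstsq(A,o2-o1,rcond=None)[0]
    p,q=o1+d1*t[0],o2+d2*t[1]; return (p+q)/2,np.linalg.norm(p-q)
def toolT(s):
    T=np.eye(4); w,x,y,z=s["eef_rot"]; T[:3,:3]=R.from_quat([x,y,z,w]).as_matrix(); T[:3,3]=s["tool_pos"]; return T
def proj(f,p,T=None):
    T=f["T"] if T is None else T
    c=np.linalg.inv(T)@np.append(p,1); return np.array([f["fx"]*c[0]/c[2]+f["cx"],f["fy"]*c[1]/c[2]+f["cy"]])
E
```

```text
(no output)
```

View pics/z1.png

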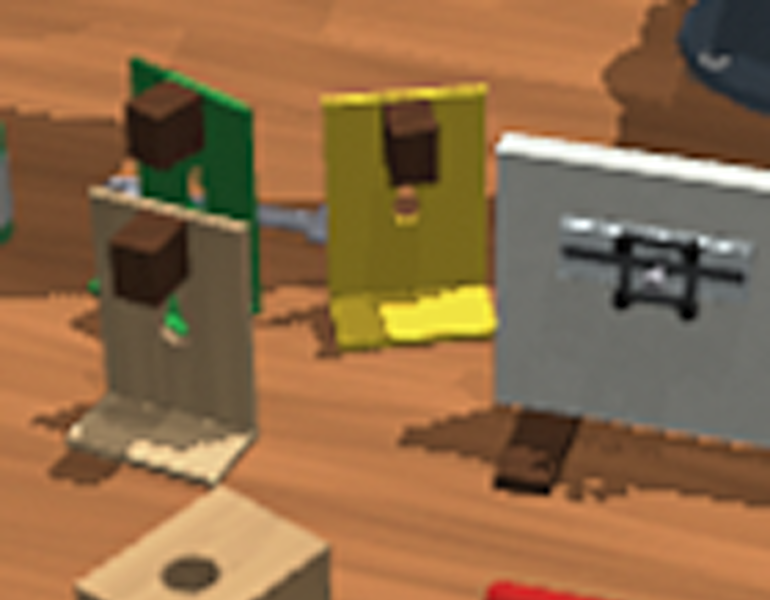

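View pics/z2.png

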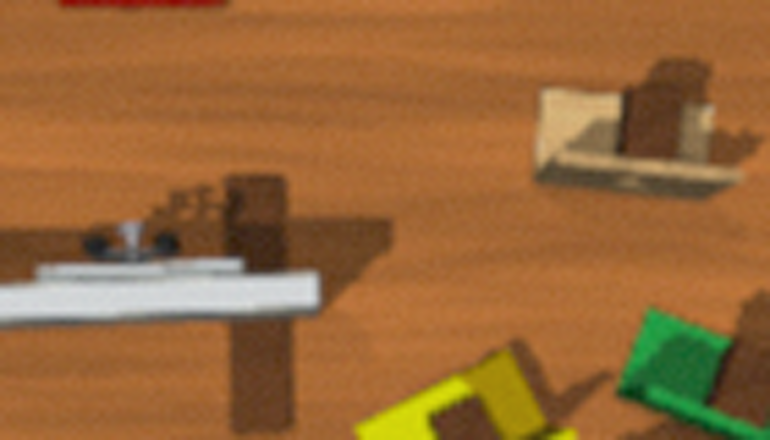

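```bash
python3 - <<'E'
from h import *
fs=robot.grab_frame("scene"); ft=robot.grab_frame("top")
P=lambda n,p:print(n,np.round(np.asarray(p)*1000,1))
z1=lambda x,y:(195+(x+.5)/5.5-.5,150+(y+.5)/5.5-.5); z2=lambda x,y:(240+(x+.5)/5.5-.5,180+(y+.5)/5.5-.5)
for n,a,b,z in (("blk y-left",z1(250,222),z2(550,158),.15),("blk right",z1(92,190),z2(741,178),.15)):
    p,e=tri(ray(fs,a),ray(ft,b)); P(n,p);P(" err",e); P(" top@z",onplane(*ray(ft,b),z)); P(" scene@z",onplane(*ray(fs,a),z))
p,e=tri(ray(fs,z1(655,275)),ray(ft,z2(132,235))); P("screw",p);P(" err",e)
P("screw top@135",onplane(*ray(ft,z2(132,225)),.135));P("screw scene@135",onplane(*ray(fs,z1(655,275)),.135))
for n,uv in (("board R front",z2(320,272)),("board L front",(170,235)),("trackL",z2(38,266)),("trackR",z2(243,261))):P(n,onplane(*ray(ft,uv),.19 if 'b' in n else .153))
P("board corner scene@190",onplane(*ray(fs,z1(498,137)),.19)); P(" other",onplane(*ray(fs,(406,190)),.19))
g=robot.boxes_of("top","grip");
p,e=tri(ray(fs,(225,213)),ray(ft,(355,205)));P("grip",p);P("e",e)
E
```

```text
blk y-left [ 577.4 -210.9  155.1]
 err 1.1
 top@z [ 577.7 -210.8  150. ]
 scene@z [ 570.1 -214.7  150. ]
blk right [ 568.  -312.9  150.6]
 err 0.6
 top@z [ 567.9 -312.7  150. ]
 scene@z [ 567.1 -313.7  150. ]
screw [534.6  13.5 139.7]
 err 0.7
screw top@135 [540.4  13.6 135. ]
screw scene@135 [527.5  12.2 135. ]
board R front [513.5 -88.  190. ]
board L front [492.5 278.9 190. ]
trackL [516.8  62.5 153. ]
trackR [520.6 -47.1 153. ]
board corner scene@190 [499.8 -89.9 190. ]
 other [470.5 280.1 190. ]
grip [ 594.6 -263.2   68.1]
e 5.6
```

```bash
python3 -m crank '[[[87,20,-5,-60,0.05],[87,80,-30,-90,0.1],[87,140,-55,-90,0.15],[87,200,-75,-90,0.2],[87,260,-100,-90,0.27],[87,320,-125,-90,0.34],[87,380,-145,-90,0.42],[87,440,-170,-90,0.42]]]'
python3 - <<'E'
from h import *
s=robot.observe(); f=robot.grab_frame("wrist"); cv2.imwrite("pics/w1.png",f["pixels"])
print(np.round(s["tool_pos"],4),np.round(s["eef_rot"],3),f["fx"],f["cx"],f["cy"],np.round(f["mount"],3).tolist())
for t in ("grip","pushblock","keyhole"): print(t,[(round(d["score"],2),np.round(d["xy"],1).tolist()) for d in robot.boxes_of("wrist",t)[:4]])
E
```

```text
clock: 2.05
tool_pos: [0.5507, -0.2983, 0.2801]
eef_rot: [0.0, 0.999, -0.044, 0.0]
wrist_force: [-0.0, -0.3, -0.3]
opening: 0.087
grasp_force: 0.0
[ 0.5507 -0.2983  0.2801] [ 0.     0.999 -0.044  0.   ] 312.0418428038381 281.4934325560095 211.32207478311963 [[0.001, -0.959, -0.284, 0.077], [1.0, 0.001, -0.001, -0.001], [0.001, -0.284, 0.959, -0.194], [0.0, 0.0, 0.0, 1.0]]
grip [(0.91, [297.6, 246.7]), (0.8, [219.8, 259.0]), (0.79, [253.0, 154.2]), (0.31, [33.5, 239.3])]
pushblock [(0.96, [294.5, 247.8]), (0.73, [221.3, 252.0]), (0.64, [256.9, 151.2])]
keyhole [(0.81, [258.1, 156.0]), (0.74, [291.4, 252.1]), (0.57, [218.6, 256.8])]
```

View pics/w1.png

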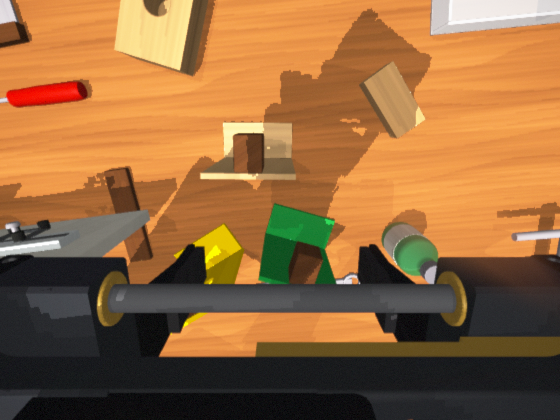

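The wrist image shows the plywood block with its plate top edge from about (200,176) to (296,178) and its dark grip from (234,134) to (264,173). The green block is below it and the board is at the left. I'll work out the grip pose.

```bash
python3 - <<'E'
from h import *
s=robot.observe(); f=robot.grab_frame("wrist"); W=toolT(s)@f["mount"]
P=lambda n,p:print(n,np.round(np.asarray(p)*1000,1))
g=f["pixels"].astype(int)
a=cv2.resize(f["pixels"][115:190,190:310],None,fx=6.5,fy=6.5,interpolation=cv2.INTER_CUBIC); cv2.imwrite("pics/w1z.png",a)
for n,uv in (("plate L",(201,176)),("plate R",(296,177)),("grip tl",(234,134)),("grip tr",(262,134)),("grip br",(264,173)),("grip bl",(234,173))): P(n,onplane(*ray(f,uv,W),.15))
E
```

```text
plate L [ 576.7 -215.3  150. ]
plate R [ 567.3 -314.4  150. ]
grip tl [ 616.2 -255.2  150. ]
grip tr [ 613.9 -283.3  150. ]
grip br [ 574.3 -281.4  150. ]
grip bl [ 576.9 -250.2  150. ]
```

View pics/w1z.png

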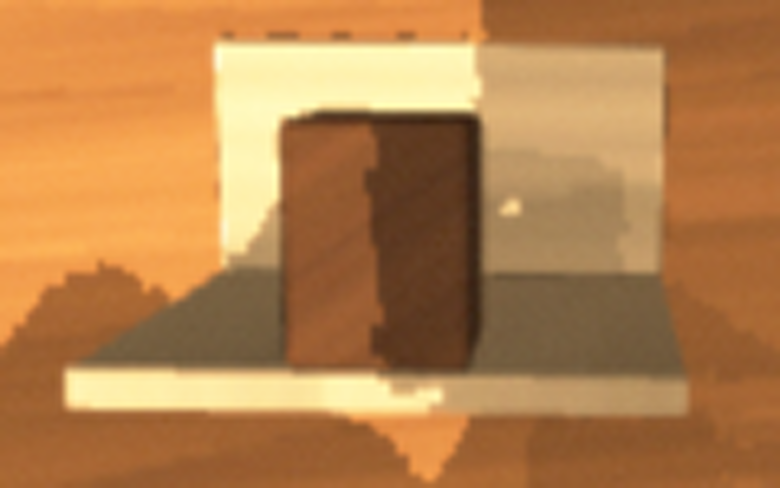

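The zoom gives plate back-edge ends at about pixels (199.8,178.2) and (295.8,178.5), and the grip between columns 233 and 263. That puts the grip centre near (596,-267) mm, with yaw about -0.095 rad. The 100 mm plate width checks out.

```bash
python3 -m crank '[[[87,22,-18,15,0.007],[87,42.5,-35,50,0.007],[87,42.5,-35,90,0.007],[87,42.5,-35,125,0.007],[87,42.5,-35,150,0.007],[87,42.5,-35,165,0.007],[87,42.5,-35,174,0.007],[87,42.5,-35,174,0.007]]]'
python3 - <<'E'
from h import *
s=robot.observe(); f=robot.grab_frame("wrist"); cv2.imwrite("pics/w2.png",f["pixels"])
E
```

```text
clock: 3.3
tool_pos: [0.5944, -0.269, 0.106]
eef_rot: [0.0, 0.999, -0.047, -0.0]
wrist_force: [0.1, -0.2, -0.0]
opening: 0.087
grasp_force: 0.0
```

View pics/w2.png

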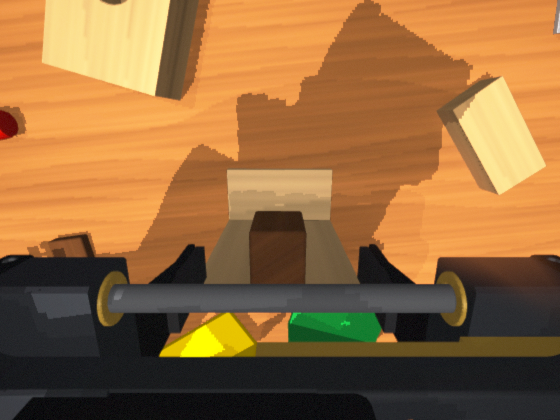

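The grip sits between the open fingers, centred at column 278 against the finger middle at 282, which is about 2 mm off. I'll correct that and close.

```bash
python3 -m crank '[[[87,1,-2,0,0],[60,1,-2,0,0],[20,1,-2,0,0],[20,1,-2,0,0],[20,1,-2,0,0],[20,1,-2,0,0],[20,1,-2,0,0],[20,1,-2,0,0]]]'
```

```text
clock: 4.35
tool_pos: [0.5958, -0.2666, 0.1059]
eef_rot: [0.0, 0.999, -0.047, 0.0]
wrist_force: [-0.5, -0.4, -0.5]
opening: 0.0295
grasp_force: 30.0
```

```bash
python3 -m crank '[[[20,0,0,-15,0],[20,0,0,-45,0],[20,0,-10,-85,0],[20,-8,-35,-125,-0.04],[20,-16,-65,-160,-0.08],[20,-25,-95,-179,-0.12],[20,-33,-118,-179,-0.15],[20,-33,-124,-179,-0.15]]]'
python3 - <<'E'
from h import *
f=robot.grab_frame("wrist"); s=robot.observe(); f=robot.grab_frame("wrist"); cv2.imwrite("pics/w3.png",f["pixels"])
print(np.round(s["tool_pos"],4),np.round(s["eef_rot"],4),np.abs(s["dq"]).max().round(3))
for t in ("pads","track","grip","keyhole"): print(t,[(round(d["score"],2),np.round(d["xy"],1).tolist()) for d in robot.boxes_of("wrist",t)[:3]])
E
```

```text
clock: 5.35
tool_pos: [0.5733, -0.1382, 0.2844]
eef_rot: [-0.0, 1.0, 0.029, -0.001]
wrist_force: [0.2, -0.2, -2.2]
opening: 0.0297
grasp_force: 30.0
[ 0.5738 -0.1384  0.284 ] [-6.000e-04  9.996e-01  2.840e-02 -9.000e-04] 0.025
pads [(0.91, [153.3, 230.9]), (0.37, [487.3, 275.7]), (0.17, [128.6, 18.2])]
track [(0.82, [153.0, 232.0])]
grip [(0.76, [385.1, 244.6]), (0.7, [151.7, 230.4]), (0.65, [280.6, 222.7])]
keyhole [(0.98, [384.8, 245.9]), (0.85, [287.2, 321.4]), (0.67, [282.7, 225.1])]
```

View pics/w3.png

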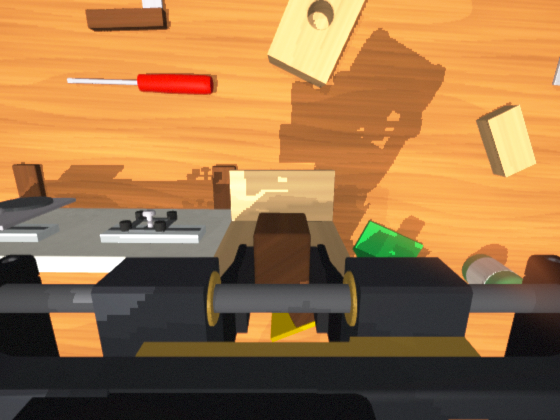

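The wrist view shows the free track at (152,237), its screw head at about (150,218) with four pads around it, and the held block with the grip front at columns 255–311. I'll zoom in on it for exact pixels.

```bash
python3 - <<'E'
import cv2
i=cv2.imread("pics/w3.png"); r=lambda a,k:cv2.resize(a,None,fx=k,fy=k,interpolation=cv2.INTER_CUBIC)
a=r(i[200:250,95:210],6.9); b=r(i[160:255,220:345],2.6)   # a: 793x345 ; b:325x247
import numpy as np
c=np.zeros((345+250,800,3),np.uint8); c[:a.shape[0],:a.shape[1]]=a; c[347:347+b.shape[0],:b.shape[1]]=b
cv2.imwrite("pics/w3z.png",c)
for row in (225,240): print(row,[(x,i[row,x].tolist()) for x in list(range(250,260))+list(range(304,316))])
E
```

```text
225 [(250, [72, 107, 131]), (251, [72, 105, 131]), (252, [74, 107, 132]), (253, [74, 106, 133]), (254, [73, 105, 130]), (255, [65, 97, 119]), (256, [34, 50, 71]), (257, [26, 41, 62]), (258, [23, 39, 63]), (259, [29, 42, 64]), (304, [28, 42, 62]), (305, [21, 37, 58]), (306, [22, 36, 57]), (307, [27, 46, 68]), (308, [65, 96, 121]), (309, [72, 107, 132]), (310, [73, 107, 133]), (311, [75, 109, 134]), (312, [72, 107, 132]), (313, [73, 106, 131]), (314, [74, 105, 133]), (315, [74, 107, 133])]
240 [(250, [73, 105, 130]), (251, [72, 103, 128]), (252, [70, 99, 123]), (253, [49, 69, 94]), (254, [34, 54, 83]), (255, [29, 52, 82]), (256, [32, 52, 86]), (257, [26, 50, 87]), (258, [32, 58, 90]), (259, [29, 54, 88]), (304, [33, 56, 89]), (305, [30, 53, 87]), (306, [29, 52, 86]), (307, [32, 53, 86]), (308, [33, 51, 84]), (309, [30, 50, 79]), (310, [44, 64, 87]), (311, [70, 103, 130]), (312, [72, 106, 132]), (313, [70, 103, 128]), (314, [74, 106, 133]), (315, [71, 106, 132])]
```

View pics/w3z.png

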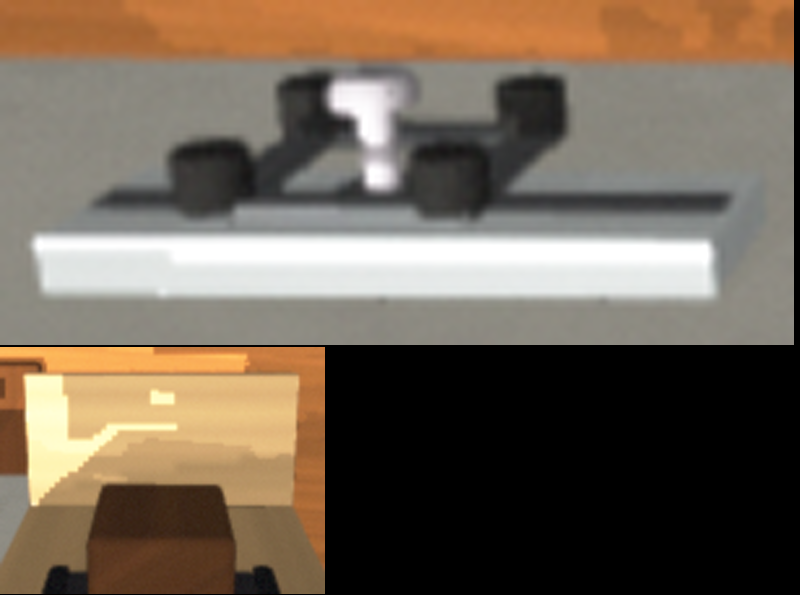

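The zoom shows the track's front-top edge from (33,236) to (712,240), the screw head centred at (372,80) with its base at (383,188), and four pad faces. The held block's heel and grip edges are clear too. I'll fit both poses in tool coordinates, so the camera offset cancels.

```bash
cat > fit.py <<'E'
from h import *
from scipy.optimize import least_squares
f=robot.grab_frame("wrist"); s=robot.observe(); Wt=toolT(s); W=Wt@f["mount"]
A=lambda x,y:np.array([95+(x+.5)/6.9-.5,200+(y+.5)/6.9-.5]); B=lambda x,y:np.array([220+(x+.5)/2.6-.5,160+(y-347+.5)/2.6-.5])
# track: (point fn of ys, pixel)
tr=[((0,55,18),0,A(33,236)),((0,-55,18),0,A(712,240)),((-10,55,18),0,A(43,297)),((-10,-55,18),0,A(715,297)),((0,-55,-18),0,A(765,178)),
 ((16,19,19),1,A(212,151)),((16,-19,19),1,A(452,151)),((16,19,-19),1,A(308,83)),((16,-19,-19),1,A(532,83)),((22,0,0),1,A(372,83)),((0,0,0),1,A(383,188))]
def rt(p):
    x,y,yaw,ys,dz=p; c=R.from_euler('z',yaw).as_matrix()
    return np.concatenate([proj(f,np.array([x,y,.135+dz/1000])+c@(np.array(q)+[0,k*ys,0])/1000,W)-uv for q,k,uv in tr])
r=least_squares(rt,[.518,.008,.05,5,0]); print("track x,y,yaw,ys,dz",np.round(r.x,4)); print(np.round(r.fun.reshape(-1,2),1).tolist())
bl=[((56,50,8),B(22,375)),((56,-50,8),B(298,375)),((6,50,8),B(30,506)),((6,-50,8),B(295,506)),((46,15,110),B(105,485)),((46,-15,110),B(220,485)),((46,15,150),B(88,542)),((46,-15,150),B(235,541))]
def rb(p):
    x,y,z,yaw,pit=p; c=R.from_euler('zy',[yaw,pit]).as_matrix()
    return np.concatenate([proj(f,np.array([x,y,z])+c@np.array(q)/1000,W)-uv for q,uv in bl])
b=least_squares(rb,[*(Wt@[-.026,0,.106,1])[:3],.05,0]); print("block x,y,z,yaw,pitch",np.round(b.x,4)); print(np.round(b.fun.reshape(-1,2),1).tolist())
print("tool",np.round(s["tool_pos"],4),"toolyaw",np.arctan2(Wt[1,0],Wt[0,0]).round(4))
x,y,yaw,ys,dz=r.x; c=R.from_euler('z',yaw).as_matrix()
for n,q in (("pre x=45",(45,ys,-65)),("locked",(12,ys,-89))):
    print(n,"block origin",np.round(np.array([x,y,.135+dz/1000])+c@np.array(q)/1000,4))
E
python3 fit.py
```

```text
track x,y,yaw,ys,dz [ 0.5195  0.0062  0.0468  4.8344 -2.7964]
[[0.1, 0.2], [-0.1, 0.5], [0.1, -0.3], [0.1, 0.5], [-0.2, -1.0], [-0.3, -0.5], [-0.7, -0.2], [0.8, -0.4], [-0.5, -0.2], [0.1, -0.6], [0.7, 2.1]]
block x,y,z,yaw,pitch [ 0.5487 -0.142   0.1748  0.0586 -0.0054]
[[1.0, 0.5], [0.2, 0.1], [0.6, 0.0], [-0.9, -0.3], [-1.5, -0.4], [0.8, -0.5], [-0.4, 0.1], [0.4, 0.4]]
tool [ 0.5746 -0.1409  0.2841] toolyaw 0.0546
pre x=45 block origin [0.5642 0.0131 0.0672]
locked block origin [0.5312 0.0115 0.0432]
```

```bash
python3 -m crank '[[[20,15,-15,0,0],[20,23.3,-45,0,0.005],[20,23.3,-85,5,0.01],[20,23.3,-120,25,0.01],[20,23.3,-145,55,0.01],[20,23.3,-156.3,85,0.01],[20,23.3,-156.3,105,0.01],[20,23.3,-156.3,112.7,0.01]]]'
python3 -m crank '[[[20,0,0,0,0],[20,0,0,0,0],[20,0,0,0,0],[20,0,0,0,0],[20,0,0,0,0],[20,0,0,0,0],[20,0,0,0,0],[20,0,0,0,0]]]'
python3 - <<'E'
from h import *
f=robot.grab_frame("wrist"); cv2.imwrite("pics/w4.png",f["pixels"]); t=robot.grab_frame("top"); cv2.imwrite("pics/top4.png",t["pixels"]); g=robot.grab_frame("scene"); cv2.imwrite("pics/sc4.png",g["pixels"])
i=cv2.imread("pics/w4.png")
r=lambda a,k:cv2.resize(a,None,fx=k,fy=k,interpolation=cv2.INTER_CUBIC)
c=np.zeros((600,800,3),np.uint8); a=r(g["pixels"][165:245,280:360],5);b=r(t["pixels"][195:245,230:300],5.5); w=i[130:330,150:410]
c[:400,:400]=a;c[:b.shape[0],405:405+b.shape[1]]=b;c[400:600,:260]=w
w2=r(i[190:260,230:330],3.2);c[340:340+w2.shape[0],420:420+w2.shape[1]]=w2
cv2.imwrite("pics/c4.png",c)
E
```

```text
clock: 6.7
tool_pos: [0.589, 0.0185, 0.1708]
eef_rot: [-0.0, 1.0, 0.023, -0.001]
wrist_force: [-0.8, -0.0, -1.9]
opening: 0.0297
grasp_force: 30.0
clock: 7.7
tool_pos: [0.5891, 0.0174, 0.1722]
eef_rot: [-0.0, 1.0, 0.023, -0.0]
wrist_force: [0.3, -0.1, -2.9]
opening: 0.0296
grasp_force: 30.0
```

View pics/c4.png

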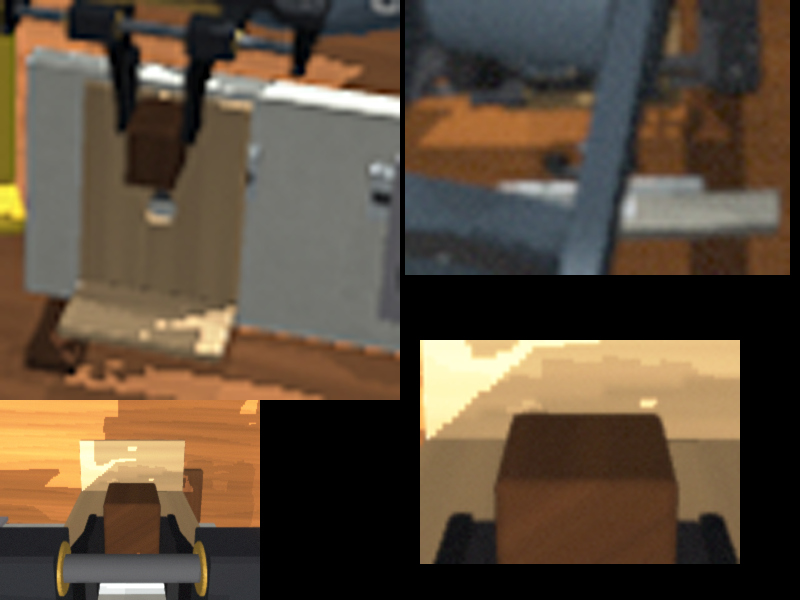

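The composite shows the block upright in front of the free place, with its keyhole at about scene (312,205). The wrist view shows the grip centred between the fingers, with nothing touching. I'll check the alignment numerically from averaged readings.

```bash
python3 - <<'E'
from h import *
S=[]
for k in range(8):
    g=robot.grab_frame("scene"); S.append(robot.observe())
p=np.array([s["tool_pos"] for s in S]); print(p.mean(0).round(5),p.std(0).round(5)); W=toolT(S[-1]); yaw=np.arctan2(W[1,0],W[0,0]); print("yaw",yaw.round(4), np.mean([s["wrist_force"] for s in S],0).round(2))
key=p.mean(0)+R.from_euler('z',yaw+.004).as_matrix()@np.array([-.023,.0003,0]); key[2]+=-.106+.07
print("keyhole",key.round(4),"scene px",proj(g,key+[.003,0,0]).round(1))
print("screw head pred scene px (x=.5415,y=.0146,z=.135)",proj(g,np.array([.5187+.023,.0146,.135])).round(1))
a=cv2.cvtColor(cv2.imread("pics/scene0.png"),6); b=cv2.cvtColor(g["pixels"],6)
print("scene0 head");print(a[195:206,306:323]); print("now keyhole");print(b[197:213,303:321])
E
```

```text
[0.58914 0.01742 0.17224] [1.e-05 1.e-05 1.e-05]
yaw 0.0458 [-0.21 -0.15 -2.41]
keyhole [0.5662 0.0166 0.1362] scene px [311.5 206.7]
screw head pred scene px (x=.5415,y=.0146,z=.135) [313.2 202.2]
scene0 head
[[ 60   9   6  25  99 115 104 101  90  80  78  78  48  13  14  12  57]
 [ 39  29  28  36  74  92  93  93  83  80  89 112  86  29   6   5  85]
 [ 37  34  37  37  30  37  40  36  49  46  59  85  77  39  11  22  93]
 [ 94  69  38  42  55  48  27  34  87  77  41  39  43  37  29  36  63]
 [118  87  39  56  93  90 113 159 184 120  35  41  43  40  35  37  32]
 [116  80  31  61 104 109 132 158 190 141  86  93  98  71  38  43  68]
 [112  79  28  59 110 109  90  81 115 119 111 112 117  81  34  55  96]
 [ 92  53  26  59  93  86  72  67  74  97 109 121 123  77  28  60 103]
 [ 74  13  20  39  47  47  57  61  62  72  83  97  97  61  25  70 107]
 [ 61   5  11  21  37  43  34  32  33  33  37  42  42  34  29  68 105]
 [ 66   5   0  53  88  96  91  89  79  72  65  47  25  19  25  44  96]]
now keyhole
[[ 91  84  51  27  31  34  33  32  30  32  32  31  24  24  72  87  84  85]
 [ 91  85  53  27  32
[... 404 characters left out ...]
 86  86  84  83  84  87]
 [ 90  90  89  89  90  94  89  67  48  37  41  73  88  85  83  84  84  87]
 [ 90  90  89  89  88  93  94  96  96  95  92  86  86  85  85  84  85  88]
 [ 90  90  89  88  88  91 100 111 116 117 119 108  90  82  84  84  84  87]
 [ 92  91  89  88  88  88 128 132 113 108 111 107  92  82  84  84  85  88]
 [ 92  91  89  88  88  87 135 168 166 163 148 112  86  83  86  85  85  88]
 [ 92  91  89  88  89  90 101 134 144 145 134 102  85  84  85  85  85  89]
 [ 91  91  90  88  90  93  84  80  83  85  89  87  85  84  85  84  86  89]
 [ 91  91  89  88  90  93  87  84  87  85  86  87  85  84  86  85  86  89]
 [ 92  91  89  88  90  93  87  86  88  88  89  88  85  85  86  86  86  90]]
```

```bash
python3 - <<'E'
from h import *
g=robot.grab_frame("scene")
z1=lambda x,y:np.array((195+(x+.5)/5.5-.5,150+(y+.5)/5.5-.5))
c=R.from_euler('z',.0468).as_matrix(); o=np.array([.5187,.0087,.135]); ys=4.8
for n,q,uv in (("UL",(13,ys-19,19),z1(625,243)),("UR",(13,ys+19,19),z1(690,245)),("LL",(13,ys-19,-19),z1(622,298)),("LR",(13,ys+19,-19),z1(688,310)),("head",(23,ys,0),z1(655,272)),("trk TL",(-10,-55,18),z1(565,216)),("trk TR",(-10,55,18),z1(750,240)),("board TL",(-10,-95,55),z1(500,155))):
    print(n,proj(g,o+c@np.array(q)/1000).round(1),uv.round(1))
t=robot.observe(); o=t["tool_pos"]; c=R.from_euler('z',.0498).as_matrix()
print("block pts pred vs obs (obs zoom5 from 280,165)")
for n,q,uv in (("plate top R(+y)",(6,50,150),(252,107)),("plate top L",(6,-50,150),(85,83)),("heel front R",(56,50,8),(230,338)),("heel front L",(56,-50,8),(60,330)),("heel back R",(6,50,8),(240,303)),("heel backL",(6,-50,8),(80,283)),("grip bot front",(46,0,110),(152,186))):
    print(n,proj(g,o+c@(np.array(q)-[26,0,106])/1000).round(1),(280+uv[0]/5-.4,165+uv[1]/5-.4))
E
```

```text
UL [308.2 194.3] [308.2 193.8]
UR [320.3 196.1] [320.  194.1]
LL [307.7 204.5] [307.7 203.8]
LR [319.7 206.4] [319.7 206. ]
head [313.2 202.1] [313.7 199. ]
trk TL [297.1 188.8] [297.3 188.9]
trk TR [331.7 194. ] [331.  193.2]
board TL [284.8 176.8] [285.5 177.8]
block pts pred vs obs (obs zoom5 from 280,165)
plate top R(+y) [329.3 186.6] (330.0, 186.0)
plate top L [296.  181.7] (296.6, 181.2)
heel front R [323.3 235.4] (325.6, 232.2)
heel front L [291. 230.] (291.6, 230.6)
heel back R [326.6 225.8] (327.6, 225.2)
heel backL [295.  220.7] (295.6, 221.2)
grip bot front [309.  202.8] (310.0, 201.79999999999998)
```

```bash
python3 - <<'E'
from h import *
g=robot.grab_frame("scene"); b=cv2.cvtColor(g["pixels"],cv2.COLOR_BGR2LAB)[:,:,2].astype(float)
o=robot.observe()["tool_pos"]; c=R.from_euler('z',.0498).as_matrix()
def edge(row,u0):
    x=np.arange(int(u0)-5,int(u0)+6); v=b[row,x]; d=np.abs(np.diff(v)); k=d.argmax(); s=slice(max(0,k-1),k+2); return (d[s]*(x[:-1][s]+.5)).sum()/d[s].sum()
for y in (-50,50):
    for z in (45,60,75,90,105):
        # point on edge, choose z so that row is an integer
        zz=z
        for _ in range(10):
            p=proj(g,o+c@(np.array([6 if y>0 else 6,y,zz])-[26,0,106])/1000); zz+=(p[1]-round(p[1]))*3.6
        print(y,round(zz),p.round(2),round(edge(int(round(p[1])),p[0]),2))
E
```

```text
-50 45 [295.24 211.  ] 295.79
-50 60 [295.34 207.  ] 295.71
-50 74 [295.44 203.  ] 295.71
-50 89 [295.54 199.  ] 296.17
-50 103 [295.64 195.  ] 296.07
50 45 [327.24 216.  ] 327.55
50 60 [327.52 212.  ] 327.79
50 74 [327.8 208. ] 328.37
50 89 [328.07 204.  ] 328.65
50 103 [328.35 200.  ] 329.33
```

Block and track pixels agree within about half a pixel, and both cameras put the block 1–2 mm too far in +y and 1 mm too high. I'll correct that and approach in gentle steps.

```bash
python3 -m crank '[[[20,-2,0.5,0.5,0],[20,-6,1.5,1,0],[20,-10,1.5,1,0],[20,-14,1.5,1,0],[20,-17,1.5,1,0],[20,-19,1.5,1,0],[20,-19,1.5,1,0],[20,-19,1.5,1,0]]]'
python3 -m crank '[[[20,-0.5,0,0,0],[20,-1,0,0,0],[20,-1.5,0,0,0],[20,-2,0,0,0],[20,-2.5,0,0,0],[20,-3,0,0,0],[20,-3.5,0,0,0],[20,-3.5,0,0,0]]]'
python3 -m crank '[[[20,-0.5,0,0,0],[20,-1,0,0,0],[20,-1.5,0,0,0],[20,-2,0,0,0],[20,-2.5,0,0,0],[20,-3,0,0,0],[20,-3,0,0,0],[20,-3,0,0,0]]]'
```

```text
clock: 9.35
tool_pos: [0.5704, 0.015, 0.1713]
eef_rot: [0.0, 1.0, 0.023, 0.0]
wrist_force: [0.2, -0.5, -2.0]
opening: 0.0297
grasp_force: 30.0
clock: 10.35
tool_pos: [0.5667, 0.0149, 0.1712]
eef_rot: [-0.0, 1.0, 0.023, -0.0]
wrist_force: [-0.4, -0.2, -2.6]
opening: 0.0298
grasp_force: 30.0
clock: 11.35
tool_pos: [0.5638, 0.0147, 0.1712]
eef_rot: [0.0, 1.0, 0.023, 0.0]
wrist_force: [-0.4, -0.2, -2.1]
opening: 0.0295
grasp_force: 30.0
```

No contact at plate x ≈ 19, so the head is entering the keyhole. I'll go on to the pads.

```bash
python3 -m crank '[[[20,-0.5,0,0,0],[20,-1,0,0,0],[20,-1.5,0,0,0],[20,-2,0,0,0],[20,-2.5,0,0,0],[20,-3,0,0,0],[20,-3,0,0,0],[20,-3,0,0,0]]]'
python3 -m crank '[[[20,-0.5,0,0,0],[20,-1,0,0,0],[20,-1.5,0,0,0],[20,-2,0,0,0],[20,-2,0,0,0],[20,-2,0,0,0],[20,-2,0,0,0],[20,-2,0,0,0]]]'
```

```text
clock: 12.35
tool_pos: [0.5608, 0.0146, 0.1713]
eef_rot: [0.0, 1.0, 0.023, 0.0]
wrist_force: [0.1, -0.3, -1.4]
opening: 0.0297
grasp_force: 30.0
clock: 13.35
tool_pos: [0.5594, 0.0145, 0.1715]
eef_rot: [0.0, 1.0, 0.023, 0.001]
wrist_force: [2.8, 0.7, -2.9]
opening: 0.0295
grasp_force: 30.0
```

```bash
python3 -m crank '[[[20,-0.5,0,0,0],[20,-1,0,0,0],[20,-1.5,0,0,0],[20,-2,0,0,0],[20,-2.5,0,0,0],[20,-2.5,0,0,0],[20,-2.5,0,0,0],[20,-2.5,0,0,0]]]'
python3 -m crank '[[[20,-0.5,0,0,0],[20,-1,0,0,0],[20,-1.5,0,0,0],[20,-2,0,0,0],[20,-2.5,0,0,0],[20,-2.5,0,0,0],[20,-2.5,0,0,0],[20,-2.5,0,0,0]]]'
python3 -c "
from h import *
s=robot.observe(); robot.grab_frame('scene'); s=robot.observe(); print(s['wrist_force'].round(2) if hasattr(s['wrist_force'],'round') else s['wrist_force'],s['wrist_torque'],s['tool_pos'])"
```

```text
clock: 14.35
tool_pos: [0.5565, 0.0144, 0.1714]
eef_rot: [0.0, 1.0, 0.023, 0.0]
wrist_force: [3.6, 1.2, 0.5]
opening: 0.0294
grasp_force: 30.0
clock: 15.35
tool_pos: [0.5543, 0.0142, 0.1714]
eef_rot: [0.0, 1.0, 0.023, 0.001]
wrist_force: [5.2, 1.0, -0.0]
opening: 0.0299
grasp_force: 30.0
[ 5.75  0.94 -0.47] [ 0.18880604 -1.21406185  0.10673997] [0.55436596 0.01418722 0.1714084 ]
```

```bash
python3 - <<'E'
from h import *
f=robot.grab_frame("wrist"); cv2.imwrite("pics/w5.png",f["pixels"])
a=cv2.imread("pics/w4.png").mean(2); b=f["pixels"].mean(2)
for n,c in (("c240",slice(236,246)),("c320",slice(318,326))):
  for r in (slice(164,180),slice(214,228)): 
    print(n,r.start,a[r,c].mean(1).round(0).astype(int).tolist(),"\n   now",b[r,c].mean(1).round(0).astype(int).tolist())
for row in (180,): print(a[row,222:240].round(),b[row,222:240].round(),a[row,326:344].round(),b[row,326:344].round())
E
```

```text
c240 164 [173, 175, 178, 179, 176, 166, 171, 223, 232, 232, 232, 231, 229, 228, 227, 228] 
   now [172, 173, 173, 163, 168, 224, 236, 237, 237, 236, 234, 233, 232, 233, 235, 235]
c240 214 [185, 178, 160, 157, 151, 148, 137, 111, 107, 107, 107, 107, 107, 107] 
   now [169, 159, 156, 150, 140, 112, 107, 107, 107, 107, 107, 107, 107, 108]
c320 164 [117, 114, 112, 114, 115, 118, 136, 179, 188, 189, 188, 187, 185, 183, 184, 185] 
   now [135, 134, 130, 124, 135, 180, 188, 188, 187, 186, 184, 182, 182, 184, 185, 188]
c320 214 [154, 156, 157, 158, 157, 156, 147, 111, 104, 103, 103, 104, 104, 104] 
   now [156, 156, 155, 156, 146, 111, 104, 104, 104, 103, 104, 104, 103, 103]
[184. 182. 181. 182. 182. 183. 181. 181. 234. 238. 238. 239. 239. 239.
 239. 239. 239. 240.] [179. 179. 178. 180. 180. 178. 179. 193. 238. 241. 240. 241. 241. 241.
 241. 241. 241. 241.] [185. 186. 186. 186. 186. 185. 187. 184. 156. 133. 133. 131. 132. 132.
 131. 130. 130. 131.] [189. 190. 191. 188. 189. 189. 189. 188. 146.  93.  85.  81.  80.  81.
  79.  80.  82.  82.]
```

```bash
python3 -m crank '[[[20,-0.7,-0.2,0,0],[20,-1.5,-0.4,0,0],[20,-1.5,-0.4,1,0],[20,-1.5,-0.4,2,0],[20,-1.5,-0.4,3,0],[20,-1.5,-0.4,4,0],[20,-1.5,-0.4,5,0],[20,-1.5,-0.4,5,0]]]'
python3 -m crank '[[[20,0,0,0.7,0],[20,0,0,1.4,0],[20,0,0,2.1,0],[20,0,0,2.8,0],[20,0,0,3.5,0],[20,0,0,4.2,0],[20,0,0,5,0],[20,0,0,5,0]]]'
```

```text
clock: 16.45
tool_pos: [0.5535, 0.014, 0.1666]
eef_rot: [0.001, 1.0, 0.023, 0.001]
wrist_force: [6.3, -0.5, 0.6]
opening: 0.0296
grasp_force: 30.0
clock: 17.45
tool_pos: [0.5535, 0.0139, 0.1617]
eef_rot: [0.001, 1.0, 0.023, 0.001]
wrist_force: [5.5, -0.4, 0.5]
opening: 0.0296
grasp_force: 30.0
```

```bash
python3 -m crank '[[[20,0,0,0.7,0],[20,0,0,1.4,0],[20,0,0,2.1,0],[20,0,0,2.8,0],[20,0,0,3.5,0],[20,0,0,4.2,0],[20,0,0,5,0],[20,0,0,5,0]]]'
python3 -m crank '[[[20,0,0,0.5,0],[20,0,0,1,0],[20,0,0,1.5,0],[20,0,0,2,0],[20,0,0,2.5,0],[20,0,0,3,0],[20,0,0,3,0],[20,0,0,3,0]]]'
python3 -c "
from h import *
f=robot.grab_frame('wrist'); cv2.imwrite('pics/w6.png',f['pixels']); b=f['pixels'].mean(2)
for c in (slice(236,246),slice(318,326)): print(b[164:180,c].mean(1).round().astype(int).tolist(), b[208:226,c].mean(1).round().astype(int).tolist())"
```

```text
clock: 18.45
tool_pos: [0.5536, 0.0139, 0.1567]
eef_rot: [0.001, 1.0, 0.023, 0.001]
wrist_force: [7.4, -0.7, 0.3]
opening: 0.0293
grasp_force: 30.0
clock: 19.45
tool_pos: [0.5536, 0.0139, 0.1537]
eef_rot: [0.001, 1.0, 0.023, 0.001]
wrist_force: [6.4, -0.0, 1.8]
opening: 0.0299
grasp_force: 30.0
[176, 173, 173, 170, 154, 175, 222, 228, 229, 232, 236, 234, 233, 233, 234, 235] [227, 224, 213, 208, 196, 188, 169, 162, 153, 151, 146, 128, 110, 107, 108, 108, 108, 108]
[133, 135, 135, 133, 124, 140, 182, 189, 189, 188, 187, 184, 184, 184, 186, 188] [151, 151, 151, 152, 153, 154, 156, 157, 157, 158, 164, 171, 115, 104, 105, 104, 104, 104]
```

```bash
python3 -m crank '[[[20,0,0,0.3,0],[20,0,0,0.6,0],[20,0,0,0.9,0],[20,0,0,1.2,0],[20,0,0,1.5,0],[20,0,0,1.5,0],[20,0,0,1.5,0],[20,0,0,1.5,0]]]'
python3 -m crank '[[[20,0,0,0.2,0],[20,0,0,0.4,0],[20,0,0,0.6,0],[20,0,0,0.8,0],[20,0,0,0.8,0],[20,0,0,0.8,0],[20,0,0,0.8,0],[20,0,0,0.8,0]]]'
```

```text
clock: 20.5
tool_pos: [0.5536, 0.0139, 0.1523]
eef_rot: [0.001, 1.0, 0.023, 0.001]
wrist_force: [6.1, -1.1, 1.2]
opening: 0.0297
grasp_force: 30.0
clock: 21.5
tool_pos: [0.5538, 0.0139, 0.1518]
eef_rot: [0.001, 1.0, 0.023, 0.002]
wrist_force: [6.3, 0.4, 2.9]
opening: 0.0298
grasp_force: 30.0
```

```bash
python3 -m crank '[[[20,0,0,0.3,0],[20,0,0,0.6,0],[20,0,0,0.9,0],[20,0,0,1,0],[20,0,0,1,0],[20,0,0,1,0],[20,0,0,1,0],[20,0,0,1,0]]]'
```

```text
clock: 22.5
tool_pos: [0.5541, 0.0139, 0.1515]
eef_rot: [0.001, 1.0, 0.023, 0.002]
wrist_force: [5.1, 0.5, 6.1]
opening: 0.0296
grasp_force: 30.0
```

The upward force rose to about 8 N above baseline and the motion stopped, so the screw is at the top of the slot, at the expected height. I'll ease off and then release.

```bash
python3 -m crank '[[[20,0.4,0,-0.3,0],[20,0.8,0,-0.7,0],[20,1.2,0,-1,0],[20,1.5,0,-1,0],[20,1.8,0,-1,0],[20,2,0,-1,0],[20,2,0,-1,0],[20,2,0,-1,0]]]'
```

```text
clock: 23.5
tool_pos: [0.5543, 0.014, 0.1514]
eef_rot: [0.001, 1.0, 0.023, 0.0]
wrist_force: [4.2, -1.7, 6.2]
opening: 0.0299
grasp_force: 30.0
```

```bash
python3 -m crank '[[[20,0,0,0,0],[20,0,0,0,0],[20,0,0,0,0],[20,0,0,0,0],[20,0,0,0,0],[20,0,0,0,0],[20,0,0,0,0],[20,0,0,0,0]]]'
python3 -c "
from h import *
s=robot.observe();print(s['wrist_force'],s['wrist_torque'],s['tool_pos'])
f=robot.grab_frame('wrist'); cv2.imwrite('pics/w7.png',f['pixels']); b=f['pixels'].mean(2)
for c in (slice(236,246),slice(318,326)): print(b[164:180,c].mean(1).round().astype(int).tolist(), b[208:226,c].mean(1).round().astype(int).tolist())"
```

```text
clock: 24.5
tool_pos: [0.5543, 0.014, 0.1515]
eef_rot: [0.001, 1.0, 0.023, 0.0]
wrist_force: [4.5, -2.2, 6.2]
opening: 0.03
grasp_force: 30.0
[ 4.48587991 -2.18308155  6.20727083] [-0.31556891 -0.71182696  0.16475239] [0.55426739 0.01402504 0.15145476]
[177, 174, 173, 174, 176, 172, 166, 220, 232, 233, 232, 231, 230, 228, 228, 229] [227, 225, 215, 210, 199, 193, 180, 173, 161, 158, 152, 150, 139, 98, 106, 108, 108, 108]
[130, 135, 136, 136, 134, 132, 139, 179, 190, 189, 189, 188, 186, 184, 184, 186] [151, 152, 152, 152, 152, 152, 154, 156, 158, 158, 158, 158, 148, 113, 105, 105, 105, 105]
```

```bash
python3 -m crank '[[[34,0,0,-0.5,0],[40,0,0,-0.5,0],[60,0,0,-0.5,0],[80,0,0,-0.5,0],[80,0,0,-0.5,0],[80,0,0,-0.5,0],[80,0,0,-0.5,0],[80,0,0,-0.5,0]]]'
python3 - <<'E'
from h import *
f=robot.grab_frame('wrist'); cv2.imwrite('pics/w8.png',f['pixels']); b=f['pixels'].mean(2)
for c in (slice(236,246),slice(318,326)): print(b[164:180,c].mean(1).round().astype(int).tolist(), b[208:226,c].mean(1).round().astype(int).tolist())
print(b[235,245:262].round(),b[235,300:318].round())
E
```

```text
clock: 25.55
tool_pos: [0.5543, 0.0147, 0.1515]
eef_rot: [-0.0, 1.0, 0.023, 0.0]
wrist_force: [-0.2, 1.2, 0.3]
opening: 0.0792
grasp_force: 0.0
[170, 166, 165, 160, 150, 201, 231, 232, 232, 231, 229, 224, 221, 221, 223, 225] [215, 210, 198, 192, 180, 172, 159, 153, 144, 141, 134, 112, 101, 100, 101, 101, 100, 100]
[123, 126, 127, 125, 130, 169, 180, 180, 179, 178, 177, 174, 174, 176, 177, 179] [142, 142, 142, 143, 144, 145, 147, 148, 148, 148, 142, 110, 99, 97, 97, 97, 97, 98]
[101. 103. 101. 100. 102. 102. 102. 102.  97.  62.  53.  56.  58.  59.
  58.  60.  60.] [ 56.  58.  56.  56.  57.  58.  56.  57.  55.  54.  54.  60.  99. 103.
 103. 102. 103. 103.]
```

Released, and the block stays in place. I'll retreat straight up and check.

```bash
python3 -m crank '[[[80,0,0,-8,0],[80,0,0,-25,0],[80,0,0,-50,0],[80,0,0,-80,0],[80,0,0,-110,0],[80,0,0,-135,0],[80,0,0,-150,0],[80,0,0,-150,0]]]'
python3 - <<'E'
from h import *
f=robot.grab_frame("wrist"); s=robot.observe(); f=robot.grab_frame("wrist"); cv2.imwrite("pics/w9.png",f["pixels"]); W=toolT(s)@f["mount"]
g=robot.grab_frame("scene"); cv2.imwrite("pics/sc9.png",g["pixels"])
c=R.from_euler('z',.0468).as_matrix(); o=np.array([.5187,.0087,.135])+c@np.array([.012,.0048,-.089])
a=cv2.cvtColor(f["pixels"],cv2.COLOR_BGR2GRAY).astype(int)
def pr(n,q): p=o+c@np.array(q)/1000; print(n,"wrist",proj(f,p-[0,0,.003],W).round(1),"scene",proj(g,p).round(1))
for n,q in (("heelfront+y",(56,50,8)),("heelfront-y",(56,-50,8)),("plateTop+y",(6,50,150)),("plateTop-y",(6,-50,150)),("gripTopF+y",(46,15,150)),("gripTopF-y",(46,-15,150)),("gripBotF",(46,0,110)),("heelF low",(56,0,0))): pr(n,q)
for t in ("pushblock","grip","keyhole"):
  for cam in ("wrist","scene"): print(t,cam,[(round(d["score"],2),np.round(d["xy"],1).tolist()) for d in robot.boxes_of(cam,t)[:4]])
# subpixel plate side edges in scene
b=cv2.cvtColor(g["pixels"],cv2.COLOR_BGR2LAB)[:,:,2].astype(float)
for y in (-50,50):
  for z in (45,75,105,135):
    p=proj(g,o+c@np.array([6,y,z])/1000); x=np.arange(int(p[0])-6,int(p[0])+7); d=np.abs(np.diff(b[int(round(p[1])),x])); print(y,z,p.round(1),x[d.argmax()]+.5,end="; ")
  print()
p=proj(g,o+c@np.array([56,0,0])/1000); print("heel low col",p.round(1)); print(b[int(p[1])-10:int(p[1])+6,int(p[0])].astype(int))
p=proj(g,o+c@np.array([3,-30,150])/1000); print("top edge",p.round(1)); print(b[int(p[1])-6:int(p[1])+6,int(p[0])].astype(int))
E
```

```text
clock: 26.6
tool_pos: [0.5548, 0.0146, 0.3026]
eef_rot: [0.0, 1.0, 0.023, 0.001]
wrist_force: [-0.8, -0.1, 0.6]
opening: 0.0799
grasp_force: 0.0
heelfront+y wrist [246.3 152.3] scene [324.9 234.4]
heelfront-y wrist [317.4 152.2] scene [293.4 229.1]
plateTop+y wrist [232.6 216.4] scene [330.8 186.8]
plateTop-y wrist [331.1 216.4] scene [298.3 182. ]
gripTopF+y wrist [266.5 177.4] scene [316.5 192. ]
gripTopF-y wrist [297.2 177.4] scene [306.6 190.5]
gripBotF wrist [281.9 170.9] scene [311.  202.5]
heelF low wrist [281.8 151.7] scene [308.9 233.7]
pushblock wrist [(0.85, [281.9, 191.6]), (0.81, [405.7, 253.8]), (0.67, [477.8, 239.2])]
pushblock scene [(0.96, [227.7, 189.8]), (0.76, [267.9, 187.3]), (0.75, [312.1, 209.6])]
grip wrist [(0.84, [281.6, 191.2]), (0.74, [404.6, 252.7]), (0.56, [477.2, 236.9])]
grip scene [(0.83, [231.0, 188.0]), (0.67, [267.0, 191.8]), (0.63, [312.6, 209.4])]
keyhole wrist [(0.7, [401.0, 252.3]), (0.6, [479.4, 238.3])]
keyhole scene [(0.95, [270.5, 187.1]), (0.77, [311.6, 207.6]), (0.57, [230.3, 188.8])]
-50 45 [297.5 210.5] 297.5; -50 75 [297.7 202.6] 297.5; -50 105 [297.9 194.5] 297.5; -50 135 [298.2 186.2] 298.5; 
50 45 [328.7 215.5] 328.5; 50 75 [329.3 207.5] 329.5; 50 105 [329.9 199.4] 329.5; 50 135 [330.5 191. ] 330.5; 
heel low col [308.9 233.7]
[145 145 146 147 159 161 160 159 156 146 145 150 151 149 150 151]
top edge [305.  182.4]
[152 133 131 131 130 132 140 144 143 144 142 142]
```

The measured edges match the locked pose to within half a pixel, and the block has stayed put since release. I'll hand the job in.

```bash
python3 -c "
from bench import robot
print(robot.finish_job())"
```

```text
the job is handed in; nothing more can be done
None
```

The push block is hanging on the free screw with the screw at the top of the slot, upright, clear of the bench and released; after about 27 s I handed it in, with camera edges matching the locked pose to within half a pixel.

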